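# Crank a tip carton through the bench scanner

### The arm

A 7-joint arm with a two-finger parallel gripper is mounted at the origin on a cart in front of the work surface, level with it; the furniture and walls round the work are solid. World frame = base frame: x ahead of the robot, y to its left, z up, the work surface at z = 0. Lengths are in m, angles in rad, forces in N, time in s.
With the tool pointing down it reaches from about 0.4 to 0.875 m from the base axis. Payload 4.4 kg.
Tool frame: the origin (TCP) lies midway between the tips of the shut fingers; the grasp point (between the pads) lies 19 mm behind it; z points along the fingers, y is the line along which they close (so a half turn about z gives the same grasp; the last joint's range is limited). The gripper opens to 85 mm and grips with 20 to 120 N. Pads are 22 mm wide; open, the fingers measure 114 mm over their backs; the gripper's body (76 mm by 85 mm) begins 54 mm behind the grasp point. The pads swing forward as they close: fully open they stand 13 mm farther back than shut.
Start: joints at [1.041, 0.628, 0.038, 1.517, -0.027, 0.996, -0.02], TCP at [0.291, -0.581, 0.231] pointing down, gripper open.
Joint ranges: [-3.06, 3.06], [-0.37, 2.12], [-1.25, 1.32], [0.18, 2.47], [-1.1, 4.24], [0.23, 1.98], [-2.94, 2.94]. Speed limits (rad/s): [2.57, 2.57, 3.14, 3.14, 3.14, 3.14, 3.14].

### API

Orientations are given as a unit quaternion [x, y, z, w].
In Python, from station import telemetry, snapshot, get_calibration, job gives the robot as it stands. The module is installed in compiled form; this text tells all that it offers.
- The arm moves only by the tool drive_tool, never from a script. Its argument "motion" is a list that holds one entry, the list of rows, each a list of 7 numbers: the turn, a rotation vector about the tool's x, y, z in rad, then the shift along the tool's x, y, z in mm, then the closure, from 0 (fully open) to 1 (shut). In form: [[[rx, ry, rz, tx, ty, tz, gripper], ...]]. A call has 1 to 5 rows; each row shifts and turns the commanded pose from where the row before left it, along the tool's axes as they then stand; what a row does not reach is not made up. A row lasts 1/8 s, in which the tool goes at most 62.5 mm and 10.7 degrees, less where a joint would pass 70% of its speed; a pose out of reach is approached as far as the arm can. A call with a gripper value outside its range is refused whole. The fingers move at their own pace and stop on an object; the grip force is fixed at half the most. Time passes only in rows, so rows that do not move let the fingers close. It gives the time, the measured TCP pose, the force, the opening and the grip force at its end, in the units of the state.
- telemetry.state(): the state, without advancing time (a new reading comes with each control period).
- snapshot(name): name is "side" or "top"; returns the picture (420x560x3 uint8, red, green, blue); there is no depth.
- get_calibration(name): a dict with "K" (3x3 intrinsics, pixels), "extrinsics" (4x4, takes a point from camera to world coordinates). Camera axes: x right, y up, looking along -z (the intrinsics and any distortion apply to the point x, -y, -z); pixel columns grow to the right and rows downward; lengths in m; the calibration is good to about 2 mm. A picture is of the moment at which its call begins. get_calibration takes no time and is no camera call.
- job.close_job(): hands the job in; it is judged then, once.
The state is a dict: "t": time; "qpos": joint angles; "dq": joint speeds; "effort": joint torques, N m; "tcp_pos": TCP position; "ee_rot": TCP orientation; "force": force on the tool from outside, world axes, zero at the start; "wrist_torque": the same for the moment, N m; "grip_width": opening from 0.0 (shut) to 1.0 (fully open); "finger_force": force on a finger pad.
Only numpy, scipy, OpenCV 4.12 (cv2) and the standard library are available. Lean on these libraries where they do the work, as an engineer would, in place of code of your own. Each camera call takes 0.05 s, during which the arm holds its last target. There are 200 camera calls.

### The job

Lay the pale carton of pipette tips flat on the blue loading bay of the sloping hand-cranked scanner, its long side running up the slope and its lower end at the bottom rail, and let go. Then turn the handwheel by its red knob clockwise through exactly one full turn, so that the orange pusher sweeps the carton over the scan window and comes home again, and let go of the knob. Finally lift the carton out and lay it flat, right way up, in the blue tray, leaving the wheel at its home mark and the other things on the bench where they are.

Things in the scene. Friction and masses are not known exactly. Their poses are not given: they have to be found in the camera images.
- carton: pale cardboard carton of pipette tips, closed, 60 (x) x 100 (y) x 30 (z) mm, about 0.12 kg; starts flat on the bench to the left or right of the scanner, long side roughly across the robot's view. Origin: centre of its underside, z up out of its top. Take it across its 60 mm width.
- tray: shallow blue tray fixed to the bench on the other side of the scanner, 166 x 166 mm outside, walls 6 mm thick and 14 mm high, floor about 6 mm above the bench. Origin: centre of its underside.
- load_bay (a point): deck surface at the middle of where the loaded carton's underside belongs, on the blue rectangle of the sloping aluminium deck. Axes (same for all deck points): x up the slope, to the robot's left; y along the deck towards the robot; z square out of it. The deck slopes 35 degrees, facing the robot's right. The bottom rail, 18 mm high, ends at x = -50 mm. The carton may lie still on the slope by friction.
- out_bay (a point): deck surface on the green rectangle, 120 mm beyond load_bay, away from the robot (its -y): about where the middle of the carton's underside is after one stroke. The black scan window lies between the bays. Axes as load_bay. An end stop stands 95 mm beyond it.
- wheel_centre (a point): deck surface on the handwheel's axis, 140 mm up the slope from the line through the bays. Axes as load_bay; the wheel turns about z. The dark wheel is 116 mm across, 30 mm high. A clear guard panel 236 mm wide in a steel frame stands square on the deck 122 mm up the slope, 175 mm high (top 0.36 m above the bench): come to the knob along the wheel's axis, leaning about 35 degrees from vertical.
- knob_grip (a point): point to grip on the red crank knob, on its own axis, 54 mm out from the deck. A cylinder 24 mm across, 29 to 76 mm from the deck, parallel to the wheel's axis and 42 mm from it; it spins freely on its pin, so the hand may keep its orientation round the circle. z points out of the deck; x and y turn with the knob. At home it is straight up the slope from the wheel's centre.
- wheel (a joint): turn of the handwheel in rad, 0 at home (knob at the top, at the red mark), growing clockwise as one looks at the wheel; one full turn is 6.283. Starts within 0.12 of 0. It cannot go back past -0.2 and stops 1 rad past the full turn. It takes 1 to 3 N at the knob and stays where it is left.
- pusher (a joint): travel of the orange pusher in m, away from the robot: 0 at home, where its face is 70 mm from load_bay on the robot's side (24 mm high above the deck), 0.16 at half a turn of the wheel, 0 again at the full turn; driven by the wheel alone, slow near home and near half-way.
- petri_dish: bystander, leave alone: flat round clear dish, 60 mm across, 14 mm high. Origin: centre of its underside
- jar_blue: bystander, leave alone: squat blue jar with a pale cap, 65 mm across, 70 mm high. Origin: centre of its underside
- jar_brown: bystander, leave alone: dark brown jar with a black cap, 64 mm across, 115 mm high. Origin: centre of its underside

How it is judged:
By the outcome, as a careful person would: the job done as asked, in the order asked, and still so for the second after the job is handed in, with the robot touching nothing.
It also fails if it takes over 72 s, if anything falls off the work surface, if the arm or the gripper's body presses on something with over 40 N, if the wrist force passes 120 N, or if a joint passes its speed limit or range.

## Working session

There is one attempt and no reset: what is moved stays moved. The work goes in short steps, Python scripts to look and compute and a tool call to move; the robot and the scene stay as the last step left them, time stands still between calls to the robot, and variables do not carry over. Pictures are saved under pics/ and viewed, at most 12 in all, crops included, and the job is handed in when it is done.

Besides the shell and the picture viewer there is one more tool, called after "Call:" as name(argument=value, ...) on one line, values as JSON. drive_tool: Moves the arm, as the interface text tells. Its arguments: {"type":"object","properties":{"motion":{"type":"array","items":{"type":"array","items":{"type":"array","items":{"type":"number"}}}}},"required":["motion"]}

```bash
mkdir -p pics; python3 - <<'E'
from station import telemetry, snapshot, get_calibration
import cv2,numpy as np
np.set_printoptions(precision=4,suppress=True)
for n in("side","top"):
    im=snapshot(n); cv2.imwrite(f"pics/{n}0.png",im[:,:,::-1]); c=get_calibration(n)
    for k,v in c.items(): print(n,k,np.array(v) if not isinstance(v,str) else v)
s=telemetry.state()
for k,v in s.items(): print(k,v)
E
```

```text
side K [[387.3525   0.     283.0456]
 [  0.     387.3525 203.0145]
 [  0.       0.       1.    ]]
side extrinsics [[-0.3343  0.8108 -0.4804 -0.0938]
 [-0.9424 -0.2859  0.1734  0.1818]
 [ 0.0032  0.5107  0.8597  1.331 ]
 [ 0.      0.      0.      1.    ]]
top K [[387.2976   0.     277.5421]
 [  0.     387.2976 206.89  ]
 [  0.       0.       1.    ]]
top extrinsics [[ 0.0215  0.9929 -0.1172  0.4459]
 [-0.9997  0.0229  0.011  -0.0328]
 [ 0.0136  0.1169  0.993   1.1895]
 [ 0.      0.      0.      1.    ]]
t 0.1
qpos [ 1.0412  0.6292  0.0384  1.5183 -0.027   0.9963 -0.02  ]
dq [-0.0005 -0.0015 -0.     -0.0021 -0.0002  0.0011  0.0006]
effort [  0.0032 -56.4533   1.2303 -19.3975   0.0112   0.0054   0.    ]
tcp_pos [ 0.2906 -0.5808  0.2305]
ee_rot [ 0.9732  0.2298 -0.0002 -0.0009]
force [0.8562 0.1871 0.5327]
wrist_torque [0.0079 0.0035 0.0468]
finger_force 0.0
grip_width 0.9991356067231244
```

View pics/side0.png

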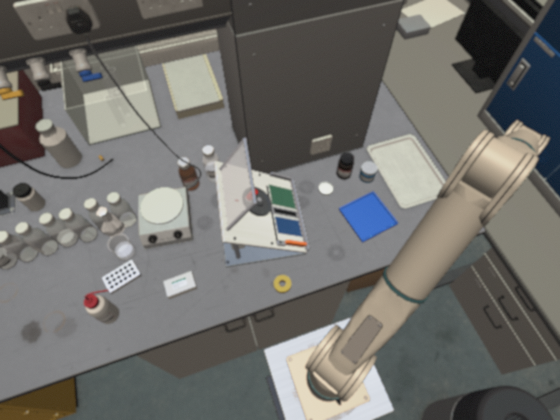

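View pics/top0.png

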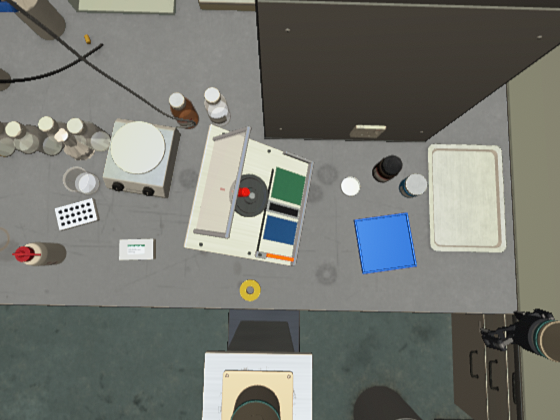

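The top view shows the carton at (137,249), the tray at (385,243), the load bay (blue) at (280,230), the out bay (green) at (288,186), the knob (red) near (245,192) and the guard panel at (215,185). In the side view the carton is at (180,284), the tray at (368,216) and the bays at (288,228) and (282,196).

```bash
python3 - <<'E'
import cv2,numpy as np
t=cv2.imread("pics/top0.png");s=cv2.imread("pics/side0.png")
up=lambda a,f:cv2.resize(a,None,fx=f,fy=f,interpolation=cv2.INTER_NEAREST)
a=up(t[120:280,180:320],3.6);b=up(s[140:270,205:310],3.6)
c=np.zeros((600,800,3),np.uint8);A=a[:600,:504];c[:A.shape[0],:504]=A
d=up(t[230:270,110:165],5)[:, :290];c[:200,510:510+d.shape[1]]=d
e=up(s[265:305,155:205],5)[:, :290];c[210:410,510:510+e.shape[1]]=e
cv2.imwrite("pics/c1.png",c);cv2.imwrite("pics/c2.png",up(s[135:270,205:310],4.4))
for n,i in(("top",t),("side",s)):
    h=cv2.cvtColor(i,cv2.COLOR_BGR2HSV)
    for nm,lo,hi in(("blue",(100,110,40),(120,255,255)),("green",(65,80,30),(90,255,200)),("red",(0,170,90),(5,255,255)),("red2",(174,170,90),(180,255,255)),("orange",(6,170,150),(16,255,255)),("white",(0,0,190),(180,40,255))):
        m=cv2.inRange(h,lo,hi);k,l,st,ce=cv2.connectedComponentsWithStats(m)
        for j in range(1,k):
            if st[j,4]>(150 if nm=="white" else 14):
                q=cv2.minAreaRect(np.argwhere(l==j)[:,::-1].astype(np.float32))
                print(n,nm,st[j],ce[j].round(1),np.round(q[1],1),round(q[2],1))
E
```

```text
top blue [  0   0  18  12 137] [6.5 7. ] [11. 17.] 90.0
top blue [400 180   9  15  32] [403.6 186.5] [14.9  5.3] 72.9
top blue [ 354  213   63   61 3018] [384.8 242.8] [55. 56.] 81.9
top blue [264 216  33  29 689] [279.8 229.9] [30.4 23.1] 11.9
top green [272 168  33  37 866] [288.  186.1] [32.1 29.4] 15.9
top green [534 320  18  36 120] [538.4 335.3] [13.7 36.1] 12.9
top green [234 400  46  20  79] [258.7 405.7] [45.7 16.3] 7.6
top red [238 188  12   9  94] [243.3 192.1] [ 8. 11.] 90.0
top red2 [ 15 247  20  14 167] [ 23.1 253.7] [14.8 15.6] 45.0
top orange [266 254  28   7  87] [279.9 257. ] [27.5  3.1] 10.3
top white [ 88   8  85   4 153] [133.6   9.4] [ 3. 84.] 90.0
top white [204  87  16  15 173] [211.5  94.2] [13.4 14.8] 45.0
top white [169  93  15  14 165] [176.   99.4] [13.4 13.4] 45.0
top white [208 101  20  17 198] [217.8 110. ] [13.9 18. ] 67.4
top white [ 38 116  15  14 163] [ 45.1 122.9] [13. 14.] 90.0
top white [ 67 118  16  15 181] [ 74.2 125. ] [14.1 14.8] 45.0
top white [  5 121  15  16 169] [ 12.3 128.3] [13.4 14.1] 45.0
top white [ 103  121   70   66 3364] [137.7 1
[... 1211 characters left out ...]
4 212] [135.5  88.4] [ 9.9 22.1] 76.0
side white [ 85  91  25  14 222] [96.2 97.5] [ 9.8 23.8] 77.0
side white [ 363  140   78   67 2901] [405.  172.6] [73.2 55.2] 56.3
side white [ 209  161   96   90 2811] [241.4 210. ] [126.2  60.3] 54.1
side white [252 171  39  20 371] [268.3 181.1] [41.1 15.6] 17.7
side white [ 139  188   45   35 1212] [160.9 204.7] [34. 44.] 90.0
side white [141 208  46  23 269] [168.5 222.8] [16.6 46.4] 74.4
side white [102 260  37  32 441] [120.3 275.7] [16.8 35.9] 58.6
side white [164 272  31  24 432] [178.8 283.4] [15.1 29.5] 69.4
side white [ 265  325   71   95 3095] [296.  375.9] [86.7 73.2] 72.6
side white [ 325  366   68   54 1289] [369.1 400.3] [44.  71.5] 41.0
```

View pics/c1.png

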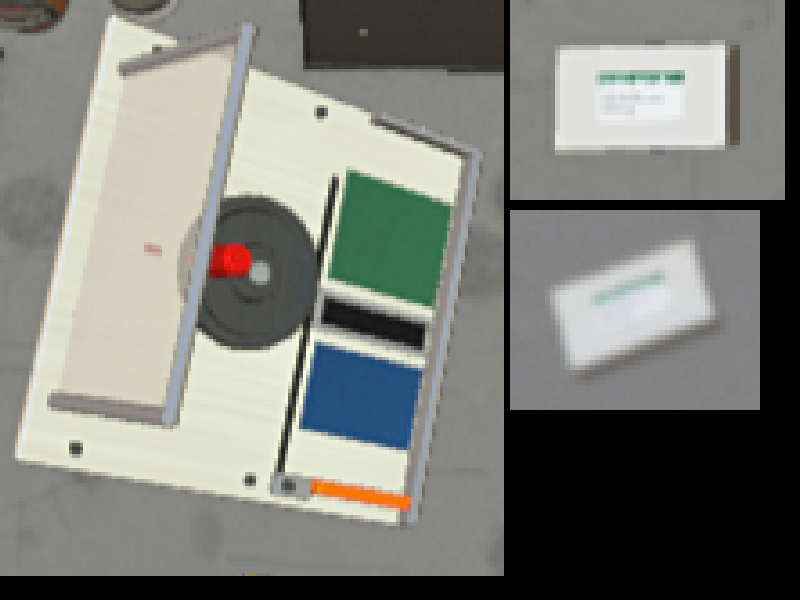

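View pics/c2.png

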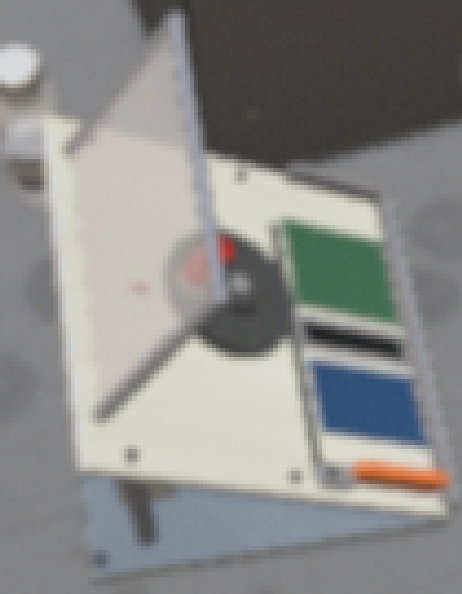

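The crops show the knob beneath the guard's top bar at about (245,191) in the top view, the hub at (252,195), and the rail at the right-hand edge of the deck. The carton's top face spans (119–153, 239–260) in the top view.

```bash
cat > h.py <<'E'
import cv2,numpy as np
from scipy.spatial.transform import Rotation as R
from station import telemetry,snapshot,get_calibration
np.set_printoptions(precision=4,suppress=True)
def ray(n,uv):
    c=get_calibration(n);K=np.array(c["K"]);T=np.array(c["extrinsics"]);uv=np.atleast_2d(uv).astype(float)
    d=np.c_[(uv[:,0]-K[0,2])/K[0,0],-(uv[:,1]-K[1,2])/K[1,1],-np.ones(len(uv))]@T[:3,:3].T
    return T[:3,3],d/np.linalg.norm(d,axis=1)[:,None]
def cast(n,uv,p=(0,0,0),nrm=(0,0,1)):
    o,d=ray(n,uv);return o+d*(((np.array(p)-o)@np.array(nrm))/(d@np.array(nrm)))[:,None]
def tri(a,b):
    o1,d1=ray("top",a);o2,d2=ray("side",b);d1=d1[0];d2=d2[0]
    s=np.linalg.lstsq(np.c_[d1,-d2],o2-o1,rcond=None)[0];p,q=o1+s[0]*d1,o2+s[1]*d2
    return (p+q)/2,1000*np.linalg.norm(p-q)
def proj(n,P):
    c=get_calibration(n);K=np.array(c["K"]);T=np.array(c["extrinsics"]);q=(np.atleast_2d(P)-T[:3,3])@T[:3,:3]
    return np.c_[K[0,0]*q[:,0]/-q[:,2]+K[0,2],K[1,2]-K[1,1]*q[:,1]/-q[:,2]]
def blob(im,lo,hi,at,bgr=True):
    m=cv2.inRange(cv2.cvtColor(im,cv2.COLOR_BGR2HSV),lo,hi);k,l,st,ce=cv2.connectedComponentsWithStats(m)
    j=1+np.argmin(np.linalg.norm(ce[1:]-at,axis=1)+1e4*(st[1:,4]<15))
    pts=np.argwhere(l==j)[:,::-1].astype(np.int32);f=np.zeros(m.shape,np.uint8);cv2.fillConvexPoly(f,cv2.convexHull(pts),1)
    return np.argwhere(f)[:,::-1].astype(float)
def rect(P,e1,e2):
    a,b=P@e1,P@e2;return [np.percentile(a,1),np.percentile(a,99),np.percentile(b,1),np.percentile(b,99)]
def axes(yaw,t=np.radians(35)):
    Z=R.from_euler("z",yaw).as_matrix();return Z@np.array([[0,-1,0],[np.cos(t),0,-np.sin(t)],[np.sin(t),0,np.cos(t)]])
def delta(pos,rot):
    s=telemetry.state();A=R.from_quat(s["ee_rot"]);print("t",round(s["t"],2),"tcp",np.array(s["tcp_pos"]),"grip",round(s["grip_width"],3),"ff",round(s["finger_force"],1),"F",np.array(s["force"]))
    print(" shift mm (tool)",A.inv().apply(np.array(pos)-s["tcp_pos"])*1e3,"rotvec",(A.inv()*R.from_matrix(rot)).as_rotvec())
E
python3 - <<'E'
from h import *
t=cv2.imread("pics/top0.png");s=cv2.imread("pics/side0.png")
B=((100,110,40),(120,255,255));G=((65,80,30),(90,255,200));W=((0,0,175),(180,45,255));O=((6,170,150),(16,255,255))
bt,bs=blob(t,*B,(280,230)),blob(s,*B,(288,226));gt,gs=blob(t,*G,(288,186)),blob(s,*G,(282,196))
b,e=tri(bt.mean(0),bs.mean(0));g,e2=tri(gt.mean(0),gs.mean(0));print("blue",b,e,"green",g,e2,np.linalg.norm(b-g))
d=b-g;yaw=np.arctan2(-d[1],-d[0]);print("yaw",np.degrees(yaw),"slope of line",d[2])
D=axes(yaw);
for k in range(3):
  for nm,P in(("top",(bt,gt)),("side",(bs,gs))):
    for p,c in zip(P,"bg"):
        X=(cast(nm,p,b,D[:,2])-b)@D*1e3; print(nm,c,"c",X.mean(0)[:2],"ext",np.array(rect(X,np.array([1,0,0]),np.array([0,1,0]))),"mar",cv2.minAreaRect(X[:,:2].astype(np.float32)))
  break
h,e=tri((251.8,195.2),(259.4,199.8));print("hub",(h-b)@D*1e3,e)
k,e=tri((245.4,191.3),(256.8,191.5));print("knob",(k-b)@D*1e3,e)
ot,os=blob(t,*O,(280,257)),blob(s,*O,(296,243));o,e=tri(ot.mean(0),os.mean(0));print("pusher",(o-b)@D*1e3,e)
for nm,im,a in(("top",t,(135.5,249)),("side",s,(179,283))):
    p=blob(im,*W,a); print(nm,"carton px",p.mean(0),len(p),p.min(0),p.max(0))
    X=cast(nm,p,(0,0,.03));r=cv2.minAreaRect((X[:,:2]*1e3).astype(np.float32));w,v=np.linalg.eigh(np.cov(X[:,:2].T));print(X.mean(0),r,"long",v[:,1],np.sqrt(12*w))
print("carton",tri(blob(t,*W,(135.5,249)).mean(0),blob(s,*W,(179,283)).mean(0)))
tt,ts=blob(t,*B,(385,243)),blob(s,*B,(368,216));print("tray",tri(tt.mean(0),ts.mean(0)),cv2.minAreaRect((cast("top",tt,(0,0,.01))[:,:2]*1e3).astype(np.float32)))
E
```

```text
blue [ 0.5106 -0.0545  0.0741] 2.484978274920009 green [ 0.639  -0.0758  0.0721] 3.214485383797829 0.13023177252651919
yaw -9.411504251322986 slope of line 0.002058316881403899
top b c [ 0.9941 -0.2589] ext [-53.5384  53.1706 -33.716   32.9503] mar ((-0.2039337158203125, -0.29589080810546875), (109.45818328857422, 68.12136840820312), 0.24698972702026367)
top g c [   1.4518 -130.0879] ext [ -53.4008   53.7746 -173.2812  -87.2292] mar ((0.09847259521484375, -130.16781616210938), (109.87103271484375, 88.09310913085938), 0.16237586736679077)
side b c [-1.9353 -0.298 ] ext [-51.6547  46.1874 -29.5135  28.4038] mar ((-3.0306320190429688, -0.4790992736816406), (100.50323486328125, 59.44554901123047), 0.5024126768112183)
side g c [  -2.0652 -129.3481] ext [ -50.9867   45.0844 -167.4787  -92.5797] mar ((-3.154815673828125, -130.00502014160156), (76.89761352539062, 98.66326141357422), 89.29236602783203)
hub [129.856  -70.5531  27.6384] 3.672136958682579
knob [173.0776 -67.8642  72.9294] 10.267228154395028
pusher [-3.03   75.9394 18.7085] 1.479999840402335
top carton px [135.5 249. ] 712 [119. 239.] [152. 259.]
[0.4475 0.3723 0.03  ] ((447.52398681640625, 372.39166259765625), (58.925472259521484, 99.5037612915039), 1.2590582370758057) long [-0.0033  1.    ] [0.0616 0.1   ]
side carton px [178.8898 283.3602] 508 [164. 271.] [194. 295.]
[0.4476 0.3693 0.03  ] ((447.930908203125, 369.1185302734375), (62.953895568847656, 102.58042907714844), 2.5833945274353027) long [-0.0594  0.9982] [0.0621 0.1009]
carton (array([0.4469, 0.3701, 0.033 ]), np.float64(2.4711012185165733))
tray (array([ 0.4824, -0.3787,  0.0003]), np.float64(2.4030835771162478)) ((483.65283203125, -374.7688903808594), (168.71800231933594, 171.2902374267578), 9.161524772644043)
```

```bash
python3 - <<'E'
from h import *
b=np.array([.5106,-.0545,.0741]);D=axes(np.radians(-9.4))
for nm in("top","side"):
    im=cv2.imread(f"pics/{nm}0.png");f=lambda x,y,z:proj(nm,b+np.array([[x,y,z]])/1e3@D.T)[0]
    for z in(0,):
      xs=np.arange(-80,-30,2.);
      for ys in((-40,-46),(0,)):
        col=np.mean([[cv2.getRectSubPix(im,(1,1),tuple(map(float,f(x,y,z))))[0,0] for x in xs] for y in ys],0)
        print(nm,"y",ys,*[f"{int(x)}:{c[2]:.0f},{c[1]:.0f},{c[0]:.0f}" for x,c in zip(xs,col)])
    ys=np.arange(50,100,2.);print(nm,"pusher z24",*[f"{int(y)}:{c[2]:.0f},{c[0]:.0f}" for y in ys for c in [cv2.getRectSubPix(im,(1,1),tuple(map(float,f(-5,y,24))))[0,0]]])
    # wheel: dark pixels, top face plane z=30
    m=(im.max(2)<85).astype(np.uint8);k,l,st,ce=cv2.connectedComponentsWithStats(m)
    u=f(150,-70,30)
    lab=l[int(f(130,-95,30)[1]),int(f(130,-95,30)[0])];p=np.argwhere(l==lab)[:,::-1];print(st[lab],ce[lab])
    c=cv2.findContours((l==lab).astype(np.uint8),0,1)[0][0][:,0]
    X=(cast(nm,c,b+D[:,2]*.03,D[:,2])-b)@D*1e3
    from scipy.optimize import least_squares
    r=least_squares(lambda q:np.hypot(X[:,0]-q[0],X[:,1]-q[1])-58,[135,-65],loss="soft_l1",f_scale=1.5);print("wheel",r.x,np.sort(abs(r.fun))[len(X)//2])
E
```

```text
top y (-40, -46) -80:132,132,128 -78:132,130,126 -76:139,137,132 -74:152,153,150 -72:160,164,166 -70:160,166,175 -68:158,162,173 -66:152,150,153 -64:147,141,136 -62:144,137,132 -60:144,137,132 -58:152,146,140 -56:166,164,154 -54:186,188,174 -52:198,201,186 -50:200,202,187 -48:198,200,185 -46:196,198,182 -44:195,196,182 -42:198,199,183 -40:195,198,182 -38:192,194,179 -36:196,198,182 -34:198,200,185 -32:198,198,184
top y (0,) -80:131,130,126 -78:128,126,123 -76:148,147,143 -74:167,166,162 -72:163,167,169 -70:159,167,173 -68:155,157,160 -66:151,147,146 -64:148,142,137 -62:145,138,131 -60:143,137,129 -58:137,135,129 -56:123,131,133 -54:97,118,134 -52:59,94,130 -50:40,82,128 -48:35,80,127 -46:35,80,127 -44:37,82,128 -42:38,82,128 -40:38,82,128 -38:37,82,128 -36:36,81,126 -34:37,81,127 -32:38,81,128
top pusher z24 50:227,211 52:226,210 54:227,210 56:227,210 58:227,210 60:228,211 62:228,212 64:228,214 66:227,217 68:219,179 70:222,122 72:236,47 74:244,13 76:247,2 78:243,15 80:226,73 82:217,140 84:216,191 86:225,212 88:230,217 90:229,211 92:218,192 94:177,158 96:147,137 98:131,127
[ 235  169 
[... 576 characters left out ...]
72:146,146,151 -70:145,144,148 -68:143,142,144 -66:141,139,142 -64:138,137,140 -62:133,133,139 -60:124,128,138 -58:116,122,137 -56:102,113,134 -54:88,104,131 -52:76,96,128 -50:65,89,126 -48:56,84,124 -46:54,83,123 -44:52,83,123 -42:51,83,123 -40:51,83,123 -38:52,83,123 -36:52,84,124 -34:52,84,124 -32:52,83,123
side pusher z24 50:160,170 52:184,184 54:199,193 56:213,202 58:216,205 60:218,206 62:218,202 64:218,197 66:219,182 68:220,165 70:222,142 72:223,119 74:223,98 76:219,78 78:205,66 80:189,55 82:165,50 84:147,52 86:139,69 88:140,89 90:155,116 92:170,141 94:187,164 96:200,181 98:209,193
[     0      0    560    420 164270] [260.3988 232.1358]
wheel [717.6975 582.2996] 1.1113548623598035e-06
```

Call:
drive_tool(motion=[[[0,0,-0.186,0,0,-45,0],[0,0,-0.186,0,0,-45,0],[0,0,-0.186,0,0,-45,0],[0,0,-0.186,0,0,-45,0],[0,0,-0.186,0,0,-45,0]]])

```text
t: 0.72
tcp_pos: [0.2905, -0.581, 0.4574]
ee_rot: [0.765, 0.644, 0.0, -0.0]
force: [0.1, -0.8, -0.2]
grip_width: 1.001
finger_force: 0.0
```

Call:
drive_tool(motion=[[[0,0,-0.186,0,0,-25,0],[0,0,0,50,20,0,0],[0,0,0,50,20,0,0],[0,0,0,50,20,0,0],[0,0,0,50,20,0,0]]])

```text
t: 1.35
tcp_pos: [0.3693, -0.3788, 0.481]
ee_rot: [0.704, 0.71, 0.0, -0.0]
force: [0.6, 0.7, -0.7]
grip_width: 0.996
finger_force: 0.0
```

Call:
drive_tool(motion=[[[0,0,0,50,20,0,0],[0,0,0,50,20,0,0],[0,0,0,50,20,0,0],[0,0,0,50,20,0,0],[0,0,0,50,0,0,0]]])

```text
t: 1.98
tcp_pos: [0.4474, -0.1278, 0.4807]
ee_rot: [0.703, 0.711, 0.0, -0.001]
force: [-0.2, -1.1, 0.1]
grip_width: 1.003
finger_force: 0.0
```

Call:
drive_tool(motion=[[[0,0,0,50,0,0,0],[0,0,0,50,1,0,0],[0,0,0,50,1,0,0],[0,0,0,50,1,0,0],[0,0,0,50,1,0,0]]])

```text
t: 2.6
tcp_pos: [0.4482, 0.1214, 0.4811]
ee_rot: [0.704, 0.71, -0.0, 0.0]
force: [0.0, 0.2, 0.2]
grip_width: 0.999
finger_force: 0.0
```

Call:
drive_tool(motion=[[[0,0,0,50,1,0,0],[0,0,0,50,1,0,0],[0,0,0,50,0,20,0],[0,0,0,50,0,50,0],[0,0,0,50,0,50,0]]])

```text
t: 3.22
tcp_pos: [0.4484, 0.3597, 0.3715]
ee_rot: [0.704, 0.71, 0.0, 0.0]
force: [0.4, 0.0, 0.0]
grip_width: 1.001
finger_force: 0.0
```

Call:
drive_tool(motion=[[[0,0,0,0,0,60,0],[0,0,0,0,0,60,0],[0,0,0,0,0,60,0],[0,0,0,0,0,60,0],[0,0,0,0,0,0,0]]])

```text
t: 3.85
tcp_pos: [0.4458, 0.3556, 0.1289]
ee_rot: [0.704, 0.71, -0.005, -0.0]
force: [-0.2, -0.1, 0.2]
grip_width: 1.0
finger_force: 0.0
```

```bash
python3 - <<'E'
from h import *
top=snapshot("top")[:,:,::-1].copy();cv2.imwrite("pics/t1.png",top);side=snapshot("side")[:,:,::-1].copy()
Rg=np.array([[0,1,0],[1,0,0],[0,0,-1.]])
delta((.4475,.371,.0015),Rg)
c=np.zeros((600,800,3),np.uint8);c[:400,:400]=cv2.resize(top[200:300,85:185],(400,400),interpolation=0);c[:400,400:]=cv2.resize(side[220:320,130:230],(400,400),interpolation=0)
cv2.imwrite("pics/c3.png",c[:400])
# wheel fit, top view
b=np.array([.5106,-.0545,.0741]);D=axes(np.radians(-9.4))
for nm,thr in(("top",90),("side",105)):
    im=cv2.imread(f"pics/{nm}0.png");m=(im.max(2)<thr).astype(np.uint8)
    w=np.zeros_like(m);u=proj(nm,b+np.array([125,-70,30])/1e3@D.T)[0].astype(int);w[u[1]-35:u[1]+35,u[0]-28:u[0]+32]=1
    m=cv2.morphologyEx(m*w,cv2.MORPH_OPEN,np.ones((5,5),np.uint8));k,l,st,ce=cv2.connectedComponentsWithStats(m);j=1+st[1:,4].argmax()
    c=cv2.findContours((l==j).astype(np.uint8),0,1)[0][0][:,0]
    X=(cast(nm,c,b+D[:,2]*.03,D[:,2])-b)@D*1e3
    from scipy.optimize import least_squares
    Y=X[X[:,0]<150]
    r=least_squares(lambda q:np.hypot(Y[:,0]-q[0],Y[:,1]-q[1])-58,[130,-65],loss="soft_l1",f_scale=1.5);print(nm,st[j],"wheel",r.x,np.median(abs(r.fun)),X.min(0),X.max(0))
E
```

```text
t 3.95 tcp [0.4487 0.3594 0.1341] grip 1.0 ff 0.0 F [0.2087 0.2982 0.8722]
 shift mm (tool) [ 11.5063  -1.1752 132.5845] rotvec [ 0.0005 -0.0011  0.0091]
top [235 175  34  42 944] wheel [143.4097 -68.7287] 3.626400748388342 [  81.7429 -123.4751   30.    ] [176.2197 -13.2947  30.    ]
side [251 192  20  23 292] wheel [149.5115 -62.1841] 5.883635771707251 [  83.5396 -106.6271   30.    ] [172.2905  -6.9716  30.    ]
```

View pics/c3.png

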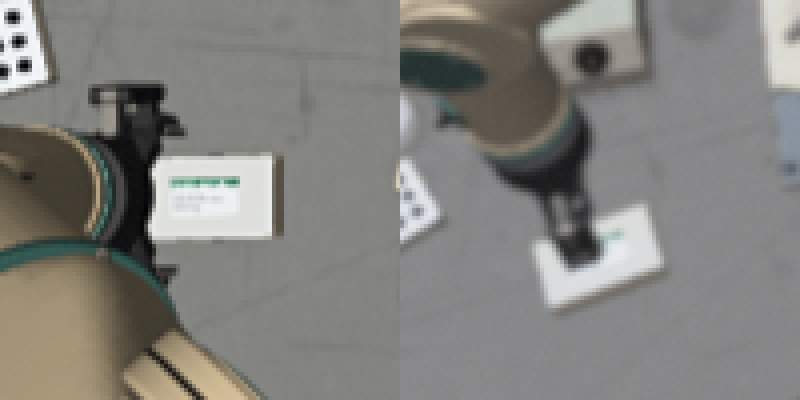

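Call:
drive_tool(motion=[[[0,0,0.009,11.5,-1,40,0],[0,0,0,0,0,40,0],[0,0,0,0,0,30,0],[0,0,0,0,0,15,0],[0,0,0,0,0,5,0]]])

```text
t: 4.58
tcp_pos: [0.4484, 0.3711, 0.0042]
ee_rot: [0.707, 0.707, 0.001, 0.0]
force: [0.2, 0.3, 0.3]
grip_width: 1.004
finger_force: 0.0
```

Call:
drive_tool(motion=[[[0,0,0,0,0,2,0],[0,0,0,0,0,0,0.5],[0,0,0,0,0,0,1],[0,0,0,0,0,0,1],[0,0,0,0,0,0,1]]])

```text
t: 5.2
tcp_pos: [0.448, 0.3706, 0.0023]
ee_rot: [0.707, 0.707, 0.001, 0.0]
force: [-0.4, -0.9, 6.3]
grip_width: 0.689
finger_force: 64.0
```

Call:
drive_tool(motion=[[[0,0,0,0,0,0,1],[0,0,0,0,0,0,1],[0,0,0,0,0,-20,1],[0,0,0,0,0,-40,1],[0,0,0,0,0,-40,1]]])

```text
t: 5.82
tcp_pos: [0.4471, 0.3699, 0.103]
ee_rot: [0.707, 0.707, 0.0, -0.0]
force: [0.3, 0.6, -1.0]
grip_width: 0.691
finger_force: 64.4
```

Call:
drive_tool(motion=[[[0,0,0,0,0,-60,1],[0,0,0,0,0,-60,1],[0,0,0,0,0,-60,1],[0,0,0,0,5,-60,1],[0,0,0,-20,5,-60,1]]])

```text
t: 6.45
tcp_pos: [0.4557, 0.351, 0.4035]
ee_rot: [0.706, 0.708, 0.001, -0.0]
force: [1.5, 0.2, -1.5]
grip_width: 0.696
finger_force: 64.4
```

Call:
drive_tool(motion=[[[0,0,0,-40,5,-50,1],[0,0,0,-50,5,-20,1],[0,0,0,-50,5,0,1],[0,0,0,-50,5,0,1],[0,0,0,-50,5,0,1]]])

```text
t: 7.08
tcp_pos: [0.4809, 0.1099, 0.4697]
ee_rot: [0.707, 0.707, 0.0, 0.0]
force: [0.8, 0.4, -0.7]
grip_width: 0.692
finger_force: 64.5
```

Call:
drive_tool(motion=[[[0,0,0,-50,5,0,1],[0,0,0,-50,5,0,1],[0,0,0,-50,5,0,1],[0,0,0,-50,5,0,1],[0,0,0,-50,5,0,1]]])

```text
t: 7.7
tcp_pos: [0.5061, -0.1395, 0.4698]
ee_rot: [0.707, 0.708, 0.0, 0.0]
force: [0.6, 0.3, -1.8]
grip_width: 0.689
finger_force: 64.5
```

```bash
cat >> h.py <<'E'
b=np.array([.5106,-.0545,.0741]);D=axes(np.radians(-9.4));T=np.c_[D[:,0],-D[:,1],-D[:,2]]
L=b+D@np.array([-.0055,.0005,0])
def rel():
    s=telemetry.state();A=R.from_quat(s["ee_rot"]);F=np.array(s["force"])
    print("t",round(s["t"],2),"tcp rel load (deck mm)",(np.array(s["tcp_pos"])-L)@D*1e3,"rot err",(A.inv()*R.from_matrix(T)).as_rotvec(),"F deck",F@D,"grip",round(s["grip_width"],3),"ff",round(s["finger_force"],1))
E
python3 - <<'E'
from h import *
delta(L+D@np.array([.005,0,.1023]),T)
E
```

```text
t 7.7 tcp [ 0.5061 -0.1395  0.4698] grip 0.689 ff 64.5 F [ 0.5554  0.276  -1.763 ]
 shift mm (tool) [ 26.8143  -5.8358 312.2255] rotvec [-0.0498  0.6095  0.1603]
```

Call:
drive_tool(motion=[[[-0.0125,0.1524,0.0401,0,0,20,1],[-0.0125,0.1524,0.0401,0,0,30,1],[-0.0125,0.1524,0.0401,0,0,30,1],[-0.0125,0.1524,0.0401,0,0,30,1],[0,0,0,0,0,0,1]]])

```text
t: 8.32
tcp_pos: [0.508, -0.114, 0.3611]
ee_rot: [0.729, 0.614, 0.228, -0.197]
force: [-1.0, -0.4, -1.2]
grip_width: 0.691
finger_force: 64.5
```

```bash
python3 - <<'E'
from h import *
delta(L+D@np.array([.005,0,.0623]),T);rel()
E
```

```text
t 8.32 tcp [ 0.508  -0.114   0.3611] grip 0.691 ff 64.5 F [-0.9602 -0.4428 -1.2282]
 shift mm (tool) [-116.981    -6.0424  206.6349] rotvec [-0.0033 -0.001  -0.0076]
t 8.32 tcp rel load (deck mm) [121.727   -7.6094 269.0267] rot err [-0.0033 -0.001  -0.0076] F deck [-1.1908  0.875  -0.6655] grip 0.691 ff 64.5
```

Call:
drive_tool(motion=[[[-0.003,-0.001,-0.0075,-40,-2,40,1],[0,0,0,-40,-2,50,1],[0,0,0,-37,-2,50,1],[0,0,0,0,0,50,1],[0,0,0,0,0,17,1]]])

```text
t: 8.95
tcp_pos: [0.5102, -0.086, 0.1291]
ee_rot: [0.724, 0.621, 0.231, -0.192]
force: [-0.1, 0.0, -1.5]
grip_width: 0.691
finger_force: 64.5
```

Call:
drive_tool(motion=[[[0,0,0,0,0,20,1],[0,0,0,0,0,10,1],[0,0,0,0,0,0,1]]])

```text
t: 9.32
tcp_pos: [0.5133, -0.0712, 0.105]
ee_rot: [0.725, 0.62, 0.231, -0.191]
force: [-0.6, 0.3, 0.0]
grip_width: 0.7
finger_force: 64.5
```

```bash
python3 - <<'E'
from h import *
rel()
c=[]
for n,(x,y) in(("top",(210,150)),("side",(220,150))):
    im=snapshot(n)[:,:,::-1].copy();c.append(cv2.resize(im[y:y+130,x:x+110],(400,473),interpolation=0))
cv2.imwrite("pics/c4.png",np.hstack(c))
E
```

```text
t 9.32 tcp rel load (deck mm) [10.0664 -5.9252 34.5021] rot err [0.004  0.0016 0.0092] F deck [ 0.1966  0.6446 -0.0814] grip 0.7 ff 64.5
```

View pics/c4.png

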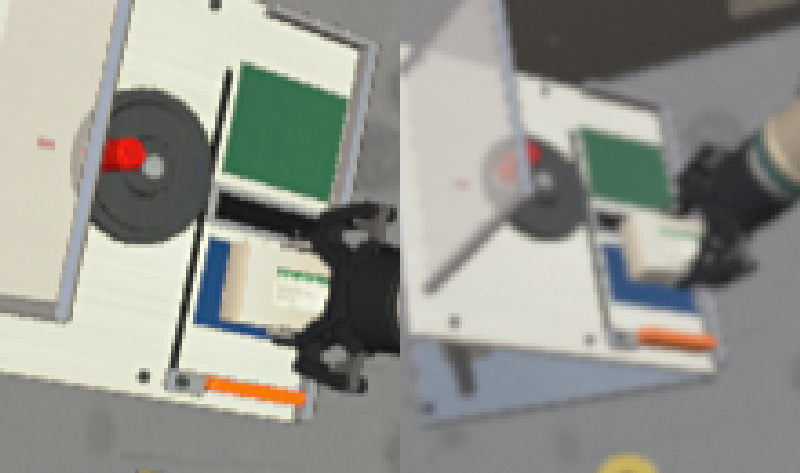

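Call:
drive_tool(motion=[[[0.004,0.0015,0.009,-4,0,8,1],[0,0,0,0,5,8,1],[0,0,0,0,0,8,1],[0,0,0,0,0,0,1]]])

```text
t: 9.93
tcp_pos: [0.5184, -0.0612, 0.0813]
ee_rot: [0.728, 0.616, 0.229, -0.196]
force: [-0.8, -0.1, -1.6]
grip_width: 0.69
finger_force: 64.6
```

```bash
python3 - <<'E'
from h import *
rel()
E
```

```text
t 9.93 tcp rel load (deck mm) [ 5.2233 -9.3212  8.9611] rot err [-0.0025 -0.0017 -0.0028] F deck [-1.1099  0.7552 -1.197 ] grip 0.69 ff 64.6
```

Call:
drive_tool(motion=[[[0,0,0,0,-5,0,1],[0,0,0,0,-4,2,1],[0,0,0,0,0,2,1],[0,0,0,0,0,0,1]]])

```text
t: 10.42
tcp_pos: [0.5104, -0.0584, 0.0786]
ee_rot: [0.728, 0.616, 0.229, -0.195]
force: [-0.1, -0.3, -1.8]
grip_width: 0.699
finger_force: 64.6
```

```bash
python3 - <<'E'
from h import *
rel()
E
```

```text
t 10.43 tcp rel load (deck mm) [ 4.8748 -0.9886  5.8874] rot err [-0.0005 -0.0006 -0.0029] F deck [-1.3127  0.05   -1.3183] grip 0.699 ff 64.6
```

Step down until contact, then slide to the rail.

Call:
drive_tool(motion=[[[0,0,0,0,0,2,1],[0,0,0,0,0,0,1]]])

```text
t: 10.68
tcp_pos: [0.5106, -0.0572, 0.0769]
ee_rot: [0.728, 0.616, 0.229, -0.195]
force: [1.1, -0.8, -1.2]
grip_width: 0.696
finger_force: 64.6
```

Call:
drive_tool(motion=[[[0,0,0,0,0,1.5,1],[0,0,0,0,0,0,1]]])

```text
t: 10.92
tcp_pos: [0.5107, -0.0563, 0.0756]
ee_rot: [0.728, 0.616, 0.229, -0.195]
force: [-0.6, 0.6, -1.2]
grip_width: 0.693
finger_force: 64.6
```

```bash
python3 - <<'E'
from h import *
rel()
E
```

```text
t 10.93 tcp rel load (deck mm) [ 4.9163 -0.9123  2.2952] rot err [-0.0008 -0.0007 -0.0029] F deck [-0.2609  0.6514 -1.2661] grip 0.693 ff 64.6
```

Call:
drive_tool(motion=[[[0,0,0,0,0,1.5,1],[0,0,0,0,0,0,1]]])

```text
t: 11.18
tcp_pos: [0.5109, -0.056, 0.0749]
ee_rot: [0.728, 0.616, 0.229, -0.195]
force: [-2.2, -2.4, 5.6]
grip_width: 0.697
finger_force: 65.2
```

Call:
drive_tool(motion=[[[0,0,0,0,0,1.5,1],[0,0,0,0,0,0,1]]])

```text
t: 11.42
tcp_pos: [0.5109, -0.0559, 0.0748]
ee_rot: [0.728, 0.616, 0.229, -0.195]
force: [-7.0, -9.7, 18.6]
grip_width: 0.688
finger_force: 66.9
```

```bash
python3 - <<'E'
from h import *
rel()
E
```

```text
t 11.43 tcp rel load (deck mm) [ 4.7713 -1.0726  1.3241] rot err [ 0.0002 -0.0001 -0.0031] F deck [ 1.9192  5.3749 21.3895] grip 0.688 ff 66.9
```

Call:
drive_tool(motion=[[[0,0,0,0,0,-1.5,1],[0,0,0,-2,0,0,1],[0,0,0,0,0,0,1]]])

```text
t: 11.8
tcp_pos: [0.511, -0.0565, 0.0745]
ee_rot: [0.728, 0.616, 0.23, -0.196]
force: [-2.3, -2.5, 10.6]
grip_width: 0.691
finger_force: 66.0
```

Call:
drive_tool(motion=[[[0,0,0,-2,0,0,1],[0,0,0,0,0,0,1]]])

```text
t: 12.05
tcp_pos: [0.5111, -0.058, 0.0735]
ee_rot: [0.728, 0.616, 0.23, -0.195]
force: [-2.4, -1.4, 10.1]
grip_width: 0.69
finger_force: 65.9
```

```bash
python3 - <<'E'
from h import *
rel()
E
```

```text
t 12.05 tcp rel load (deck mm) [ 2.4004 -1.5448  1.3866] rot err [-0.0001 -0.0023 -0.0016] F deck [4.4001 2.1356 9.2988] grip 0.69 ff 65.9
```

Call:
drive_tool(motion=[[[0,0,0,-1.5,0,-0.5,1],[0,0,0,0,0,0,1]]])

```text
t: 12.3
tcp_pos: [0.5107, -0.0598, 0.0722]
ee_rot: [0.728, 0.616, 0.23, -0.195]
force: [1.2, 0.1, 5.5]
grip_width: 0.692
finger_force: 65.3
```

Call:
drive_tool(motion=[[[0,0,0,-1.5,0,0,1],[0,0,0,0,0,0,1]]])

```text
t: 12.55
tcp_pos: [0.5108, -0.0598, 0.0722]
ee_rot: [0.728, 0.616, 0.23, -0.196]
force: [0.5, 1.5, 9.9]
grip_width: 0.692
finger_force: 65.4
```

```bash
python3 - <<'E'
from h import *
rel()
E
```

```text
t 12.55 tcp rel load (deck mm) [ 0.1564 -1.5347  1.464 ] rot err [-0.0005 -0.0035 -0.002 ] F deck [ 6.9905 -0.1956  7.2058] grip 0.692 ff 65.4
```

Call:
drive_tool(motion=[[[0,0,0,0.5,0,-0.5,0.3],[0,0,0,0,0,0,0],[0,0,0,0,0,0,0],[0,0,0,0,0,0,0],[0,0,0,0,0,-10,0]]])

```text
t: 13.18
tcp_pos: [0.5084, -0.0669, 0.0796]
ee_rot: [0.728, 0.616, 0.229, -0.196]
force: [-1.0, -0.3, 0.1]
grip_width: 0.997
finger_force: 0.0
```

Call:
drive_tool(motion=[[[0,0,0,0,0,-30,0],[0,0,0,0,0,-50,0],[0,0,0,0,0,-50,0],[0,0,0,0,0,-50,0],[0,0,0,0,0,0,0]]])

```text
t: 13.8
tcp_pos: [0.4936, -0.1731, 0.2297]
ee_rot: [0.73, 0.615, 0.23, -0.191]
force: [-0.3, -0.5, 0.0]
grip_width: 0.998
finger_force: 0.0
```

```bash
python3 - <<'E'
from h import *
rel()
c=[]
for n,(x,y) in(("top",(210,150)),("side",(220,150))):
    im=snapshot(n)[:,:,::-1].copy();cv2.imwrite(f"pics/{n}5.png",im);c.append(cv2.resize(im[y:y+130,x:x+110],(400,473),interpolation=0))
cv2.imwrite("pics/c5.png",np.hstack(c))
L0=L-D[:,2]*.001
def ck(n,uv,z): return ((cast(n,uv,L0+D[:,2]*z,D[:,2])-L0)@D*1e3).round(1)
print("hub top z34",ck("top",(251.6,195.2),.034),"wheel right edge",ck("top",(267.8,195),.030),"top edge",ck("top",(249,173.7),.03),"bot",ck("top",(249,216.3),.03))
print("knob top centre z76",ck("top",(245.5,191.6),.076))
print("hub side",ck("side",(259.4,199.8),.034))
E
```

```text
t 13.8 tcp rel load (deck mm) [ -3.3355  -3.0978 196.1618] rot err [ 0.007   0.0044 -0.0036] F deck [-0.4668  0.1959  0.3295] grip 0.998 ff 0.0
hub top z34 [[141.1 -70.4  34. ]] wheel right edge [[ 88.8 -83.6  30. ]] top edge [[ 159.2 -124.3   30. ]] bot [[134.  -14.9  30. ]]
knob top centre z76 [[184.9 -68.3  76. ]]
hub side [[137.1 -67.2  34. ]]
```

View pics/c5.png

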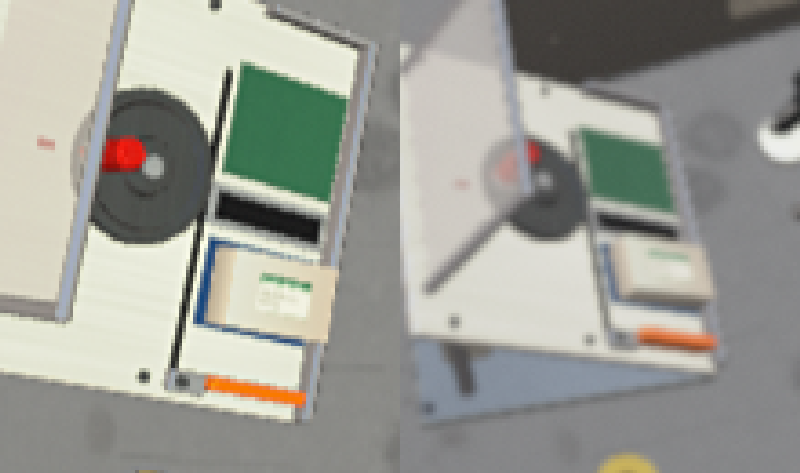

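Call:
drive_tool(motion=[[[0.007,0.0045,-0.0035,40,15,0,0],[0,0,0,40,15,0,0],[0,0,0,40,15,0,0],[0,0,0,40,15,0,0],[0,0,0,23,5,0,0]]])

```text
t: 14.52
tcp_pos: [0.5807, -0.0286, 0.3325]
ee_rot: [0.724, 0.619, 0.229, -0.2]
force: [0.4, 0.2, -0.2]
grip_width: 0.998
finger_force: 0.0
```

Call:
drive_tool(motion=[[[0,0,0,0,0,30,0],[0,0,0,0,0,25,0],[0,0,0,0,0,0,0],[0,0,0,0,0,0,0]]])

```text
t: 15.02
tcp_pos: [0.5855, -0.0014, 0.2874]
ee_rot: [0.726, 0.617, 0.229, -0.199]
force: [-0.9, -0.5, -1.3]
grip_width: 1.001
finger_force: 0.0
```

```bash
python3 - <<'E'
from h import *
rel()
im=snapshot("top")[:,:,::-1].copy();m=snapshot("side")[:,:,::-1].copy()
cv2.imwrite("pics/c6.png",np.hstack([cv2.resize(im[140:270,190:300],(400,473),interpolation=0),cv2.resize(m[140:270,200:310],(400,473),interpolation=0)]))
E
```

```text
t 15.03 tcp rel load (deck mm) [180.8273 -65.765  137.6671] rot err [-0.0075 -0.0048 -0.0004] F deck [-1.2553  0.8419 -0.6641] grip 1.001 ff 0.0
```

View pics/c6.png

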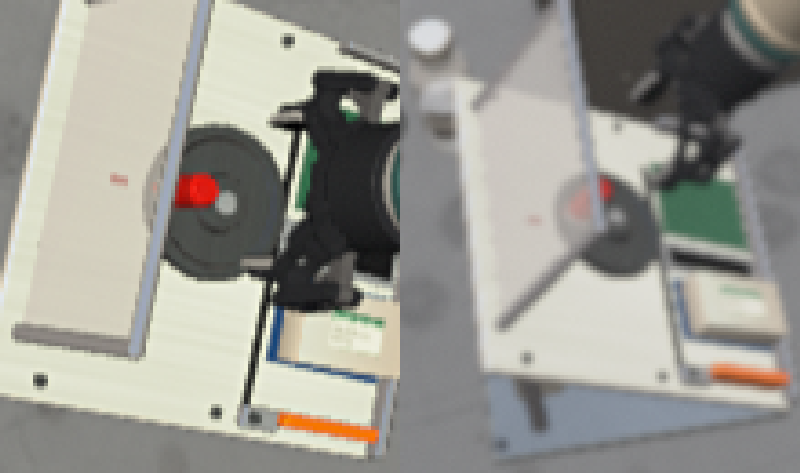

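Call:
drive_tool(motion=[[[-0.0075,-0.005,0,1,3,30,0],[0,0,0,0,0,30,0],[0,0,0,0,0,25,0],[0,0,0,0,0,12,0],[0,0,0,0,0,0,0]]])

```text
t: 15.75
tcp_pos: [0.5976, 0.0547, 0.2087]
ee_rot: [0.727, 0.617, 0.229, -0.195]
force: [0.4, -0.3, -0.6]
grip_width: 1.0
finger_force: 0.0
```

```bash
python3 - <<'E'
from h import *
rel()
E
```

```text
t 15.75 tcp rel load (deck mm) [182.5859 -68.4847  40.3291] rot err [-0.0004 -0.0002  0.0004] F deck [-0.5638 -0.4709 -0.3465] grip 1.0 ff 0.0
```

Call:
drive_tool(motion=[[[0,0,0,0,0,5,0.5],[0,0,0,0,0,0,1],[0,0,0,0,0,0,1],[0,0,0,0,0,0,1],[0,0,0,0,0,0,1]]])

```text
t: 16.38
tcp_pos: [0.5986, 0.0571, 0.2051]
ee_rot: [0.727, 0.617, 0.23, -0.194]
force: [-1.3, -2.9, 4.7]
grip_width: 0.26
finger_force: 58.8
```

Call:
drive_tool(motion=[[[0,0,0,0,0,0,1],[0,0,0,0,0,0,1],[0,0,0,0,0,0,1]]])

```text
t: 16.75
tcp_pos: [0.5985, 0.0571, 0.2051]
ee_rot: [0.727, 0.617, 0.23, -0.194]
force: [-0.2, -3.6, 7.0]
grip_width: 0.264
finger_force: 58.9
```

```bash
python3 - <<'E'
from h import *
rel()
E
```

```text
t 16.75 tcp rel load (deck mm) [182.5729 -69.0403  35.9129] rot err [0.0013 0.0001 0.0005] F deck [ 1.077  -0.4375  7.835 ] grip 0.264 ff 58.9
```

Call:
drive_tool(motion=[[[0,0,0,-0.64,7.29,-0.5,1],[0,0,0,-1.89,7.07,0,1],[0,0,0,-3.1,6.64,0,1],[0,0,0,-4.2,6.0,0,1],[0,0,0,0,0,0,1]]])

```text
t: 17.38
tcp_pos: [0.6254, 0.0453, 0.2001]
ee_rot: [0.727, 0.617, 0.231, -0.193]
force: [4.2, 1.6, 3.4]
grip_width: 0.263
finger_force: 59.2
```

```bash
python3 - <<'E'
from h import *
rel()
E
```

```text
t 17.38 tcp rel load (deck mm) [173.7581 -97.514   36.0012] rot err [ 0.0035 -0.0013  0.001 ] F deck [ 3.8329 -3.8728  1.4783] grip 0.263 ff 59.2
```

Call:
drive_tool(motion=[[[0,0,0,-5.17,5.17,0,1],[0,0,0,-6,4.2,0,1],[0,0,0,-6.64,3.1,0,1],[0,0,0,-7.07,1.89,0,1],[0,0,0,-7.29,0.64,0,1]]])

```text
t: 18.0
tcp_pos: [0.6371, 0.0175, 0.1823]
ee_rot: [0.727, 0.617, 0.232, -0.193]
force: [7.1, 1.7, 1.4]
grip_width: 0.263
finger_force: 59.0
```

Call:
drive_tool(motion=[[[0,0,0,0,0,0,1]]])

```text
t: 18.12
tcp_pos: [0.6368, 0.0156, 0.1809]
ee_rot: [0.728, 0.616, 0.231, -0.192]
force: [8.3, 0.5, -1.9]
grip_width: 0.266
finger_force: 58.9
```

```bash
python3 - <<'E'
from h import *
rel()
E
```

```text
t 18.12 tcp rel load (deck mm) [ 140.3282 -113.5925   36.0167] rot err [0.0063 0.0002 0.0004] F deck [ 0.3938 -8.083  -2.5838] grip 0.266 ff 58.9
```

Call:
drive_tool(motion=[[[0,0,0,-7.3,1.8,0,1],[0,0,0,-7.07,-1.89,0,1],[0,0,0,-6.64,-3.1,0,1],[0,0,0,-6,-4.2,0,1],[0,0,0,-5.17,-5.17,0,1]]])

```text
t: 18.75
tcp_pos: [0.6168, -0.0082, 0.1621]
ee_rot: [0.727, 0.617, 0.229, -0.194]
force: [2.7, -1.1, 4.3]
grip_width: 0.262
finger_force: 59.5
```

Call:
drive_tool(motion=[[[0,0,0,-4.2,-6,0,1],[0,0,0,-3.1,-6.64,0,1],[0,0,0,-1.89,-7.07,0,1],[0,0,0,-0.64,-7.29,0,1],[0,0,0,0,0,0,1]]])

```text
t: 19.38
tcp_pos: [0.5873, -0.0106, 0.157]
ee_rot: [0.727, 0.617, 0.229, -0.196]
force: [-1.8, -3.7, 7.6]
grip_width: 0.264
finger_force: 59.9
```

```bash
python3 - <<'E'
from h import *
rel()
for n in("top","side"): cv2.imwrite(f"pics/{n}7.png",snapshot(n)[:,:,::-1])
E
```

```text
t 19.38 tcp rel load (deck mm) [ 98.7596 -68.962   35.8812] rot err [-0.0029 -0.0004  0.0005] F deck [1.0987 1.1929 8.483 ] grip 0.264 ff 59.9
```

Call:
drive_tool(motion=[[[0,0,0,0.64,-4.8,0,1],[0,0,0,1.89,-7.07,0,1],[0,0,0,3.1,-6.64,0,1],[0,0,0,4.2,-6,0,1],[0,0,0,5.17,-5.17,0,1]]])

```text
t: 20.1
tcp_pos: [0.5609, 0.0055, 0.1651]
ee_rot: [0.727, 0.617, 0.229, -0.194]
force: [0.1, -5.6, 5.1]
grip_width: 0.263
finger_force: 59.8
```

Call:
drive_tool(motion=[[[0,0,0,6,-4.2,0,1],[0,0,0,6.64,-3.1,0,1],[0,0,0,7.07,-1.89,0,1],[0,0,0,7.29,-0.64,0,1],[0,0,0,0,0,0,1]]])

```text
t: 20.72
tcp_pos: [0.5544, 0.0303, 0.1815]
ee_rot: [0.727, 0.618, 0.229, -0.195]
force: [-3.0, -5.0, 9.3]
grip_width: 0.264
finger_force: 60.2
```

```bash
python3 - <<'E'
from h import *
rel()
E
```

```text
t 20.73 tcp rel load (deck mm) [141.4879 -29.8808  35.8592] rot err [-0.0026 -0.0004  0.0014] F deck [ 0.8778  2.1237 10.7367] grip 0.264 ff 60.2
```

Call:
drive_tool(motion=[[[0,0,0,6.5,0.64,0,1],[0,0,0,7.07,1.89,0,1],[0,0,0,6.64,3.1,0,1],[0,0,0,6,4.2,0,1],[0,0,0,5.17,5.17,0,1]]])

```text
t: 21.35
tcp_pos: [0.5727, 0.0528, 0.1992]
ee_rot: [0.727, 0.618, 0.228, -0.196]
force: [-3.7, -6.8, 8.9]
grip_width: 0.265
finger_force: 60.3
```

Call:
drive_tool(motion=[[[0,0,0,4.2,6,0,1],[0,0,0,3.1,6.64,0,1],[0,0,0,1.89,7.07,0,1],[0,0,0,0.5,4,0,1],[0,0,0,0,0,0,1]]])

```text
t: 21.98
tcp_pos: [0.5989, 0.057, 0.2051]
ee_rot: [0.727, 0.617, 0.229, -0.195]
force: [-1.0, -3.2, 8.1]
grip_width: 0.264
finger_force: 60.0
```

```bash
python3 - <<'E'
from h import *
rel()
E
```

```text
t 21.98 tcp rel load (deck mm) [182.5866 -69.4252  35.8939] rot err [-0.0012 -0.0008  0.0012] F deck [1.9546 0.4537 8.5769] grip 0.264 ff 60.0
```

Call:
drive_tool(motion=[[[0,0,0,0,2.3,0,1],[0,0,0,0,0,0,1],[0,0,0,0,0,0,1]]])

```text
t: 22.35
tcp_pos: [0.6009, 0.0568, 0.2051]
ee_rot: [0.727, 0.617, 0.229, -0.195]
force: [-1.9, -3.7, 8.5]
grip_width: 0.267
finger_force: 60.1
```

```bash
python3 - <<'E'
from h import *
rel()
E
```

```text
t 22.35 tcp rel load (deck mm) [182.6674 -71.3691  35.8846] rot err [-0.0017 -0.0009  0.0012] F deck [1.6628 1.2564 9.2494] grip 0.267 ff 60.1
```

Call:
drive_tool(motion=[[[0,0,0,0,0,0,0.3],[0,0,0,0,0,0,0],[0,0,0,0,0,0,0],[0,0,0,0,0,0,0],[0,0,0,0,0,-10,0]]])

```text
t: 22.98
tcp_pos: [0.6001, 0.0507, 0.2125]
ee_rot: [0.727, 0.617, 0.229, -0.195]
force: [-0.4, -0.6, 0.8]
grip_width: 0.997
finger_force: 0.0
```

Call:
drive_tool(motion=[[[0,0,0,0,0,-30,0],[0,0,0,0,0,-40,0],[0,0,0,0,0,-50,0],[0,0,0,-40,0,-40,0],[0,0,0,-50,0,0,0]]])

```text
t: 23.6
tcp_pos: [0.5756, -0.1164, 0.2953]
ee_rot: [0.728, 0.617, 0.231, -0.19]
force: [1.2, -0.1, -1.1]
grip_width: 0.999
finger_force: 0.0
```

Call:
drive_tool(motion=[[[0,0,0,-50,0,-20,0],[0,0,0,-40,-20,-20,0],[0,0,0,0,-40,0,0],[0,0,0,0,-50,0,0],[0,0,0,0,0,0,0]]])

```text
t: 24.22
tcp_pos: [0.446, -0.191, 0.2733]
ee_rot: [0.728, 0.616, 0.228, -0.195]
force: [-0.1, -1.0, -0.1]
grip_width: 1.002
finger_force: 0.0
```

```bash
python3 - <<'E'
from h import *
rel()
c=[]
for n,(x,y) in(("top",(205,140)),("side",(210,145))):
    im=snapshot(n)[:,:,::-1].copy();cv2.imwrite(f"pics/{n}8.png",im);c.append(cv2.resize(im[y:y+130,x:x+110],(400,473),interpolation=0))
cv2.imwrite("pics/c8.png",np.hstack(c))
E
```

```text
t 24.23 tcp rel load (deck mm) [  0.8267  40.9766 246.4596] rot err [-0.0018  0.0006 -0.0035] F deck [-0.8847 -0.07    0.4954] grip 1.002 ff 0.0
```

View pics/c8.png

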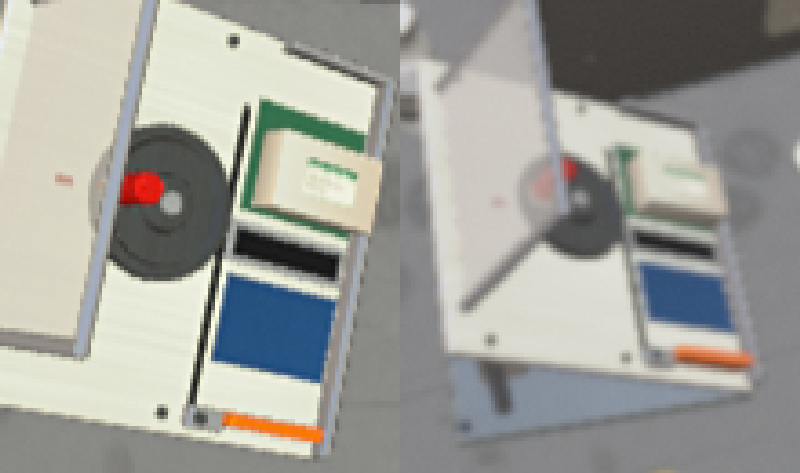

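The carton lies flat on the green bay; the pusher is home and the knob is straight up the slope. In the top crop the hub is at (172,203) and the knob at (150,187).

```bash
python3 - <<'E'
from h import *
L0=L-D[:,2]*.001
ck=lambda n,uv,z:((cast(n,uv,L0+D[:,2]*z,D[:,2])-L0)@D*1e3).round(1)
print(ck("top",[(291.1,200),(293.9,178.6)],.03))
for n,a in(("top",(293,190)),("side",(285,190))):
    im=cv2.imread(f"pics/{n}8.png");h=cv2.cvtColor(im,cv2.COLOR_BGR2HSV)
    u=proj(n,L0+D@np.array([0,-.12,.03]))[0];print(n,u)
    for dx,dy in((0,0),(-.03,.0),(.03,0),(0,.02),(0,-.02)):
        q=proj(n,L0+D@np.array([dx,-.12+dy,.03]))[0].astype(int);print(h[q[1],q[0]],end=" ")
    ys=np.arange(-165,-70,2.5)
    print(*[f"{y:.0f}:{im[q[1],q[0]].tolist()}" for y in ys for q in [np.round(proj(n,L0+D@np.array([-.03,y/1e3,.03]))[0]).astype(int)]])
s=telemetry.state();delta(L+D@np.array([0,-.12,.0615]),T)
E
```

```text
[[   8.4  -88.5   30. ]
 [  12.4 -150.3   30. ]]
top [295.3552 189.9696]
[ 30  26 225] [ 22  44 219] [ 30  23 224] [ 26  34 222] [ 24  35 227] -165:[130, 136, 142] -162:[130, 136, 142] -160:[130, 136, 142] -158:[130, 135, 142] -155:[147, 158, 160] -152:[164, 181, 191] -150:[164, 181, 191] -148:[178, 204, 217] -145:[182, 211, 223] -142:[180, 208, 220] -140:[180, 208, 220] -138:[181, 208, 221] -135:[181, 208, 221] -132:[181, 208, 222] -130:[182, 210, 222] -128:[181, 208, 220] -125:[180, 208, 220] -122:[181, 209, 219] -120:[181, 209, 219] -118:[180, 208, 219] -115:[180, 207, 219] -112:[179, 207, 219] -110:[180, 207, 219] -108:[180, 208, 219] -105:[181, 209, 219] -102:[181, 208, 219] -100:[182, 209, 220] -98:[182, 209, 221] -95:[183, 211, 224] -92:[148, 171, 182] -90:[94, 106, 114] -88:[94, 106, 114] -85:[135, 142, 146] -82:[143, 148, 153] -80:[136, 143, 148] -78:[132, 139, 144] -75:[131, 137, 142] -72:[146, 157, 160]
side [287.4144 194.8971]
[ 30  18 215] [ 25  20 220] [ 30  14 216] [ 25  22 211] [ 30  21 202] -165:[172, 179, 181] -162:[153, 154, 157] -160:[157, 160, 164] -158:[157, 160
[... 167 characters left out ...]
8, 188] -135:[170, 188, 188] -132:[178, 197, 195] -130:[178, 197, 195] -128:[193, 210, 212] -125:[193, 210, 212] -122:[190, 206, 213] -120:[190, 206, 213] -118:[192, 208, 214] -115:[192, 208, 214] -112:[190, 206, 213] -110:[186, 202, 209] -108:[186, 202, 209] -105:[184, 201, 209] -102:[181, 197, 206] -100:[179, 195, 204] -98:[179, 195, 204] -95:[167, 181, 191] -92:[167, 181, 191] -90:[140, 153, 160] -88:[110, 120, 126] -85:[110, 120, 126] -82:[98, 105, 111] -80:[98, 105, 111] -78:[105, 110, 114] -75:[105, 110, 114] -72:[117, 122, 123]
t 24.32 tcp [ 0.4499 -0.1912  0.2739] grip 1.002 ff 0.0 F [ 0.2795 -0.4779  0.2692]
 shift mm (tool) [ -1.3153 156.7326 185.5206] rotvec [0.0019 0.0009 0.0001]
```

Call:
drive_tool(motion=[[[0,0,0,0,40,20,0],[0,0,0,0,50,40,0],[0,0,0,0,45,40,0],[0,0,0,0,21,50,0],[0,0,0,0,0,35,0]]])

```text
t: 24.95
tcp_pos: [0.6224, -0.1088, 0.1208]
ee_rot: [0.726, 0.618, 0.23, -0.195]
force: [-0.5, 1.0, 0.6]
grip_width: 1.003
finger_force: 0.0
```

Call:
drive_tool(motion=[[[0,0,0,0,0,0,0],[0,0,0,0,0,0,0]]])

```text
t: 25.2
tcp_pos: [0.6208, -0.1128, 0.1235]
ee_rot: [0.727, 0.617, 0.23, -0.193]
force: [0.7, 0.4, 0.3]
grip_width: 1.001
finger_force: 0.0
```

```bash
python3 - <<'E'
from h import *
rel()
E
```

```text
t 25.2 tcp rel load (deck mm) [   1.4511 -118.7435   63.0861] rot err [0.0023 0.0008 0.0009] F deck [ 0.5796 -0.6403  0.0193] grip 1.001 ff 0.0
```

Call:
drive_tool(motion=[[[0,0,0,0,1.2,20,0],[0,0,0,0,0,20,0],[0,0,0,0,0,14,0],[0,0,0,0,0,6,0],[0,0,0,0,0,0,0]]])

```text
t: 25.82
tcp_pos: [0.6266, -0.0782, 0.0736]
ee_rot: [0.727, 0.617, 0.23, -0.194]
force: [0.3, -0.4, 0.3]
grip_width: 1.0
finger_force: 0.0
```

Call:
drive_tool(motion=[[[0,0,0,0,0,0.5,0.5],[0,0,0,0,0,0,1],[0,0,0,0,0,0,1],[0,0,0,0,0,0,1],[0,0,0,0,0,0,1]]])

```text
t: 26.45
tcp_pos: [0.6272, -0.0785, 0.0737]
ee_rot: [0.727, 0.617, 0.23, -0.193]
force: [-0.4, -3.7, 5.7]
grip_width: 0.686
finger_force: 66.4
```

```bash
python3 - <<'E'
from h import *
rel()
E
```

```text
t 26.45 tcp rel load (deck mm) [   1.4934 -119.4511    2.3546] rot err [0.0021 0.0006 0.0005] F deck [ 0.2258 -0.2432  6.7424] grip 0.686 ff 66.4
```

Call:
drive_tool(motion=[[[0,0,0,0,0,-20,1],[0,0,0,0,0,-40,1],[0,0,0,0,0,-50,1],[0,0,0,0,0,-50,1],[0,0,0,0,0,0,1]]])

```text
t: 27.08
tcp_pos: [0.6128, -0.1721, 0.2063]
ee_rot: [0.729, 0.616, 0.23, -0.191]
force: [0.7, -0.5, -1.4]
grip_width: 0.692
finger_force: 65.7
```

```bash
cat >> h.py <<'E'
a=np.radians(6);TR=np.array([[-np.sin(a),np.cos(a),0],[np.cos(a),np.sin(a),0],[0,0,-1]])
E
python3 - <<'E'
from h import *
rel();delta((.483,-.376,.1),TR)
E
```

```text
t 27.07 tcp rel load (deck mm) [  -0.0292 -120.5189  165.2163] rot err [ 0.0071  0.0041 -0.0001] F deck [-1.1459 -0.7784 -0.9362] grip 0.692 ff 65.7
t 27.07 tcp [ 0.6128 -0.1721  0.2063] grip 0.692 ff 65.7 F [ 0.7023 -0.5234 -1.4241]
 shift mm (tool) [-243.304   -94.4292  -40.1842] rotvec [ 0.0884 -0.6021 -0.2627]
```

Call:
drive_tool(motion=[[[0.0221,-0.1505,-0.0657,0,-20,-15,1],[0.0221,-0.1505,-0.0657,0,-20,-15,1],[0.0221,-0.1505,-0.0657,0,-20,-15,1],[0.0221,-0.1505,-0.0657,0,-20,0,1],[0,0,0,0,0,0,1]]])

```text
t: 27.7
tcp_pos: [0.5276, -0.1774, 0.2427]
ee_rot: [0.664, 0.748, -0.0, -0.005]
force: [0.2, -0.9, -1.8]
grip_width: 0.691
finger_force: 65.6
```

```bash
python3 - <<'E'
from h import *
delta((.483,-.376,.1),TR)
E
```

```text
t 27.7 tcp [ 0.5276 -0.1774  0.2427] grip 0.691 ff 65.6 F [ 0.1974 -0.94   -1.7632]
 shift mm (tool) [-192.9824  -66.812   141.7456] rotvec [-0.0068 -0.0073  0.0136]
```

Call:
drive_tool(motion=[[[-0.007,-0.007,0.0135,-40,-20,0,1],[0,0,0,-50,-20,0,1],[0,0,0,-50,-15,30,1],[0,0,0,-40,-9,50,1],[0,0,0,-12,0,50,1]]])

```text
t: 28.32
tcp_pos: [0.4826, -0.3832, 0.1117]
ee_rot: [0.675, 0.738, 0.0, 0.001]
force: [-0.3, 0.5, -2.5]
grip_width: 0.687
finger_force: 65.6
```

Call:
drive_tool(motion=[[[0,0,0,0,0,20,1],[0,0,0,0,0,0,1]]])

```text
t: 28.58
tcp_pos: [0.483, -0.378, 0.0912]
ee_rot: [0.673, 0.74, 0.001, -0.002]
force: [0.2, 1.1, -0.7]
grip_width: 0.686
finger_force: 65.4
```

```bash
python3 - <<'E'
from h import *
delta((.483,-.376,.010),TR)
c=[]
for n,(x,y) in(("top",(330,180)),("side",(320,160))):
    im=snapshot(n)[:,:,::-1].copy();c.append(cv2.resize(im[y:y+110,x:x+110],(400,400),interpolation=0))
cv2.imwrite("pics/c9.png",np.hstack(c))
E
```

```text
t 28.57 tcp [ 0.483  -0.378   0.0912] grip 0.686 ff 65.4 F [ 0.1623  1.11   -0.6701]
 shift mm (tool) [ 1.6774  0.3131 81.2256] rotvec [-0.0016 -0.004  -0.0098]
```

View pics/c9.png

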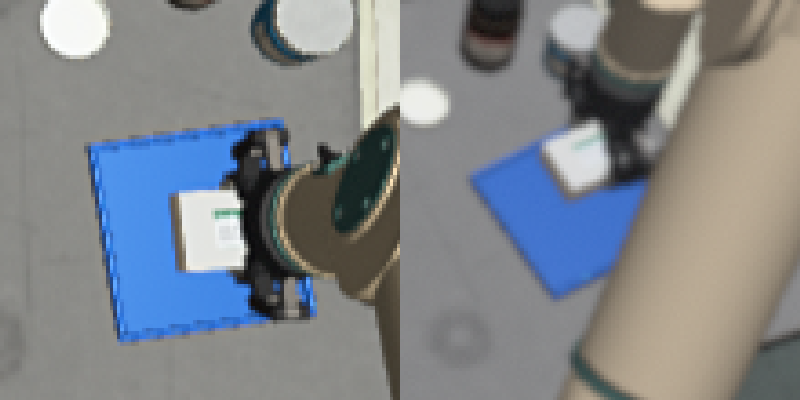

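The carton hangs over the middle of the tray, with the jars clear of the hand.

Call:
drive_tool(motion=[[[-0.0015,-0.004,-0.01,1.5,0,30,1],[0,0,0,0,0,25,1],[0,0,0,0,0,15,1],[0,0,0,0,0,7,1],[0,0,0,0,0,0,1]]])

```text
t: 29.3
tcp_pos: [0.4856, -0.378, 0.018]
ee_rot: [0.669, 0.744, -0.0, 0.004]
force: [-0.5, 0.2, -1.4]
grip_width: 0.691
finger_force: 65.6
```

Call:
drive_tool(motion=[[[0,0,0,0,0,2.5,1],[0,0,0,0,0,0,1]]])

```text
t: 29.55
tcp_pos: [0.4855, -0.3781, 0.0157]
ee_rot: [0.669, 0.744, -0.0, 0.004]
force: [0.1, 0.2, -0.9]
grip_width: 0.688
finger_force: 65.6
```

Call:
drive_tool(motion=[[[0,0,0,0,0,1.5,1],[0,0,0,0,0,0,1]]])

```text
t: 29.8
tcp_pos: [0.4852, -0.3778, 0.0137]
ee_rot: [0.669, 0.744, -0.0, 0.003]
force: [0.9, -0.3, -1.2]
grip_width: 0.692
finger_force: 65.6
```

Call:
drive_tool(motion=[[[0,0,0,0,0,2.5,1],[0,0,0,0,0,0,1]]])

```text
t: 30.05
tcp_pos: [0.485, -0.3777, 0.0109]
ee_rot: [0.669, 0.744, -0.0, 0.003]
force: [-0.2, 0.5, -0.9]
grip_width: 0.689
finger_force: 65.6
```

Call:
drive_tool(motion=[[[0,0,0,0,0,1.5,1],[0,0,0,0,0,0,1]]])

```text
t: 30.3
tcp_pos: [0.4853, -0.3778, 0.0096]
ee_rot: [0.669, 0.744, -0.0, 0.003]
force: [-0.9, 0.1, -0.8]
grip_width: 0.686
finger_force: 65.7
```

Call:
drive_tool(motion=[[[0,0,0,0,0,1,1],[0,0,0,0,0,0,1]]])

```text
t: 30.55
tcp_pos: [0.4853, -0.3779, 0.0093]
ee_rot: [0.669, 0.744, -0.0, 0.003]
force: [-1.5, 0.2, 5.1]
grip_width: 0.692
finger_force: 66.2
```

Contact with the tray floor. Release and withdraw.

Call:
drive_tool(motion=[[[0,0,0,0,0,0,0.3],[0,0,0,0,0,0,0],[0,0,0,0,0,0,0],[0,0,0,0,0,0,0],[0,0,0,0,0,-10,0]]])

```text
t: 31.18
tcp_pos: [0.4846, -0.3774, 0.0183]
ee_rot: [0.669, 0.744, -0.0, 0.003]
force: [1.1, -0.2, -0.3]
grip_width: 0.998
finger_force: 0.0
```

Call:
drive_tool(motion=[[[0,0,0,0,0,-30,0],[0,0,0,0,0,-50,0],[0,0,0,0,0,-50,0],[0,0,0,-20,-30,-50,0],[0,0,0,-50,-30,-20,0]]])

```text
t: 31.8
tcp_pos: [0.4342, -0.4517, 0.2235]
ee_rot: [0.667, 0.745, 0.001, 0.006]
force: [1.1, -1.1, -0.2]
grip_width: 1.001
finger_force: 0.0
```

Call:
drive_tool(motion=[[[0,0,0,-50,-30,0,0],[0,0,0,-50,-30,0,0],[0,0,0,-50,0,0,0],[0,0,0,0,0,0,0],[0,0,0,0,0,0,0]]])

```text
t: 32.42
tcp_pos: [0.3886, -0.6072, 0.2193]
ee_rot: [0.668, 0.744, 0.0, 0.003]
force: [-0.4, 0.1, 0.4]
grip_width: 0.997
finger_force: 0.0
```

```bash
python3 - <<'E'
from h import *
im=snapshot("top")[:,:,::-1].copy();cv2.imwrite("pics/t10.png",cv2.resize(im[120:290,170:450],(800,486),interpolation=0))
E
```

```text
(no output)
```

View pics/t10.png

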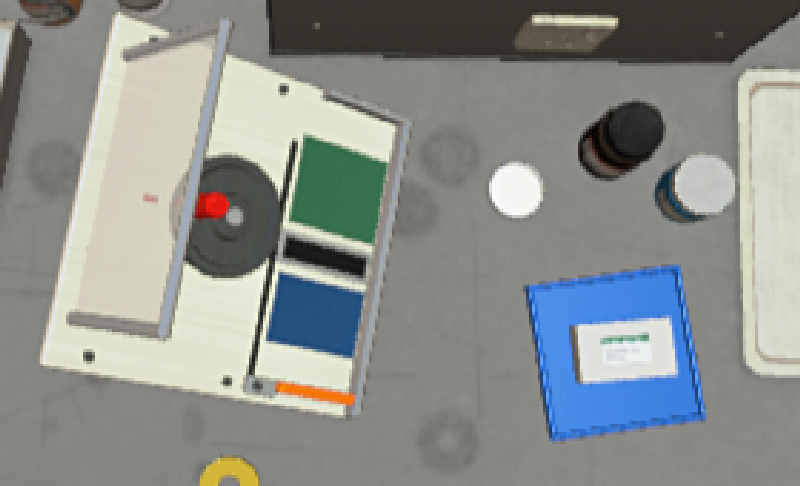

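The carton lies flat and label-up in the tray at about (625,350) in this crop. The pusher is home, the knob is straight up the slope, and the dish and jars have not moved.

```bash
python3 -c "
from station import job
print(job.close_job())"
```

```text
the job is handed in; nothing more can be done
None
```

The carton was loaded, scanned with one clockwise turn of the wheel, and laid flat, label up, in the blue tray; the wheel is back at its home mark to within my measurement, the bystanders look unmoved, and I handed the job in after about 32 s, though it returned no verdict.

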